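# Take the top blue pot off its pile and stand it on the balance

### The arm

A 6-joint arm with a two-finger parallel gripper is mounted at the origin on a cart in front of the work surface, level with it; the furniture and walls round the work are solid. World frame = base frame: x ahead of the robot, y to its left, z up, the work surface at z = 0. Lengths are in m, angles in rad, forces in N, time in s.
With the tool pointing down it reaches from about 0.35 to 0.775 m from the base axis. Payload 7.3 kg.
Tool frame: the origin (TCP) lies at the very end of the fingers, on their centre line; the grasp point (between the pads) lies 19 mm behind it; z points along the fingers, x is the direction in which the jaws open and shut, and the axes are right-handed (so a half turn about z gives the same grasp; the last joint's range is limited). The gripper opens to 92 mm and grips with 3 to 60 N. Pads are 19 mm wide; open, the fingers measure 130 mm over their backs; the gripper's body (75 mm by 190 mm) begins 47 mm behind the grasp point.
Start: joints at [1.043, 0.342, 1.524, -0, 1.275, -0.146], TCP at [0.196, 0.487, 0.227] pointing down, gripper open.
Joint ranges: [-2.53, 2.53], [-0.77, 2.02], [0.04, 2.7], [-1, 4.14], [0.28, 2.66], [-3.11, 3.11]. Speed limits (rad/s): [2.57, 2.57, 3.14, 3.14, 3.14, 3.14].

### API

Orientations are given as [roll, pitch, yaw] about the fixed x, y, z axes, in that order (R = Rz(yaw) Ry(pitch) Rx(roll)).
In Python, from cell import observe, read_camera, camera_params, hand_in gives the robot as it stands.
- The arm moves only by the tool apply_moves, never from a script. Its argument "increments" is a list of rows, each an object with "grip": the opening, from 0 (shut) to 1 (fully open); "linear": the shift along the world's x, y, z in mm, a list of three; "turn": the turn, a rotation vector about the world's x, y, z in units of 6 degrees (1.0 is 6 degrees), a list of three. A call has 1 to 10 rows; each row is the pose to reach, as a shift and turn from the pose commanded when the call began; what a row does not reach only later rows make up. A row lasts 1/10 s, in which the tool goes at most 50 mm and 8.59 degrees, less where a joint would pass 70% of its speed; a pose out of reach is approached as far as the arm can. A call with a gripper value outside its range is refused whole. The fingers move at their own pace and stop on an object; "grip_force" is the grip in N (left out, the last holds). Time passes only in rows, so rows that repeat a pose let the fingers close. It gives the time, the measured TCP pose, the force and the opening at its end, in the units of the state.
- observe(): the state, without advancing time (a new reading comes with each control period).
- read_camera(name): name is "scene" or "side" or "wrist"; returns the picture (384x512x3 uint8, red, green, blue); there is no depth.
- camera_params(name): a dict with "camera_matrix" (3x3 intrinsics, pixels), "world_to_cam" (4x4, takes a point from world to camera coordinates); the wrist camera has in their place "hand_eye" (4x4, takes a point from camera to tool coordinates, whose origin is the TCP and whose axes are the tool frame's). Camera axes: x right, y up, looking along -z (the intrinsics and any distortion apply to the point x, -y, -z); pixel columns grow to the right and rows downward; lengths in m; the calibration is good to about 2 mm. A picture is of the moment at which its call begins: read the wrist's pose just before it. camera_params takes no time and is no camera call.
- hand_in(): hands the job in, once; it reports no verdict.
The state is a dict: "time": time; "qpos": joint angles; "qvel": joint speeds; "joint_efforts": joint torques, N m; "tool_pos": TCP position; "tool_rot": TCP orientation; "contact_force": force on the tool from outside, world axes, zero at the start; "torque": the same for the moment, N m; "opening": finger opening in m.
Only numpy, scipy, OpenCV 4.12 (cv2) and the standard library are available. Lean on these libraries where they do the work, as an engineer would, in place of code of your own. Each camera call takes 0.05 s, during which the arm holds its last target.

### The job

Lift the top pot off the pile of blue sample pots and stand it upright in the middle of the balance's round steel pan; set it down rather than dropping it, and let go. Leave the other blue pot standing where it is, and leave the pile of white pots alone.

Things in the scene. Friction and masses are not known exactly. Their poses are not given: they have to be found in the camera images.
- blue_top_pot_center (a point): Upper of two nested blue plastic pots, about 80 g, 76 mm high, open on top: straight round body 60 mm wide (rim 63) over a foot 45 mm wide, 14 mm high. Point on its axis half-way up, 38 mm above its underside; z up. The foot sits loosely in the lower pot's mouth, whose 60 mm wide rim is 24 mm below this point: grip the body across its width above that rim and lift straight up.
- blue_lower_pot_center (a point): The lower blue pot, of the same shape and size, loose on the table, to be left standing. Point on its axis half-way up, 38 mm above the table; z is its axis, up.
- white_top_pot_center (a point): Upper pot of a like pile of two white pots, same shape and size, a bystander. Point on its axis half-way up, 38 mm above its underside, 100 mm above the table; z up. The piles stand at least 140 mm apart, centre to centre, side by side across the robot's front; either may be the left one.
- pan (a point): Centre of the top face of the balance's round steel pan, 110 mm across, 48 mm above the table; z up. The pan does not move. The balance is a low white box, 190 x 160 mm and 36 mm high, fixed to the table; the pan's centre is 25 mm from the box's middle along this x axis, away from the black display near the robot.
There are look-alikes about, which are no part of the job. What is shaped like the part that bears blue_top_pot_center but red or turquoise is not meant.

How it is judged:
On the way, in this order (a step that is already met when the one before it is completed fails the run):
1. the top blue pot is lifted clear of the lower one (distance between blue_top_pot_center and blue_lower_pot_center above 0.09 m), for 0.1 s.
2. the pot is brought down onto the pan in the grip (still held when less than 20 mm above it) (horizontal distance between blue_top_pot_center and pan below 0.03 m and z of blue_top_pot_center in the frame of pan below 0.058 m and contact force between the fingers and blue_top_pot above 0.5 N), for 0.05 s.
At the end, for the whole second after the job is handed in: The top blue pot stands at rest, upright within 10 degrees, on the pan, its axis within 20 mm of the pan's centre; the lower blue pot stands upright within 30 mm of where it was; the top white pot is within 20 mm of where it was (horizontal distance between blue_top_pot_center and pan below 0.02 m and z of blue_top_pot_center in the frame of pan between 0.033 and 0.043 m and angle between each of blue_top_pot_center, blue_lower_pot_center's own z axis and vertical below 0.17 rad and linear speed of blue_top_pot below 0.02 m/s and distance of blue_lower_pot_center from where it was at the start of the episode below 0.03 m and distance of white_top_pot_center from where it was at the start of the episode below 0.02 m); the robot touches nothing.
It fails at once if the lower blue pot is carried along, pushed more than 40 mm or tipped more than 25 degrees (distance of blue_lower_pot_center from where it was at the start of the episode above 0.04 m or angle between blue_lower_pot_center's own z axis and vertical above 0.44 rad).
It fails at once if the white pile is disturbed: its top pot is moved more than 20 mm (distance of white_top_pot_center from where it was at the start of the episode above 0.02 m).
It also fails if it takes over 32 s, if anything falls off the work surface, if the arm or the gripper's body presses on something with over 40 N, if the wrist force passes 120 N, or if a joint passes its speed limit or range.

## Working session

There is one attempt and no reset: what is moved stays moved. The work goes in short steps, Python scripts to look and compute and a tool call to move; the robot and the scene stay as the last step left them, time stands still between calls to the robot, and variables do not carry over. Pictures are saved under pics/ and viewed, and the job is handed in when it is done.

Besides the shell and the picture viewer there is one more tool, called after "Request:" by a JSON object that holds its "name" and its "arguments". apply_moves: Moves the arm, as the interface text tells. Its arguments: {"type":"object","properties":{"increments":{"type":"array","items":{"type":"object","properties":{"grip":{"type":"number"},"linear":{"type":"array","items":{"type":"number"}},"turn":{"type":"array","items":{"type":"number"}}}}},"grip_force":{"type":"number"}},"required":["increments"]}

```bash
mkdir -p pics; ls
python3 - <<'E'
from cell import *
import cv2
o=observe();print({k:o[k] for k in('time','tool_pos','tool_rot','opening')})
for n in('scene','side'):
    im=read_camera(n);cv2.imwrite(f'pics/{n}0.png',im[:,:,::-1]);p=camera_params(n);print(n,p)
print(camera_params('wrist'))
E
```

```text
pics
{'time': 0.0, 'tool_pos': array([0.19538064, 0.4868469 , 0.22605458]), 'tool_rot': array([-3.14139866e+00,  1.54744250e-03,  1.18903884e+00]), 'opening': 0.09214852950878405}
scene {'camera_matrix': array([[459.70931348,   0.        , 251.5378517 ],
       [  0.        , 459.70931348, 203.40184444],
       [  0.        ,   0.        ,   1.        ]]), 'world_to_cam': array([[ 0.84237478, -0.53861338,  0.01733101, -0.42393245],
       [ 0.30730119,  0.50653149,  0.80560029, -0.2078515 ],
       [-0.44268579, -0.67329152,  0.59220589, -1.06300053],
       [ 0.        ,  0.        ,  0.        ,  1.        ]])}
side {'camera_matrix': array([[384.80923286,   0.        , 255.29841261],
       [  0.        , 384.80923286, 191.39246161],
       [  0.        ,   0.        ,   1.        ]]), 'world_to_cam': array([[ 9.99941956e-01,  7.85524947e-03, -7.37430523e-03,
        -4.86202742e-01],
       [-8.85391876e-04,  7.42029618e-01,  6.70366513e-01,
        -5.50634588e-02],
       [ 1.07378491e-02, -6.70321073e-01,  7.41993503e-01,
        -1.09686710e+00],
       [ 0.00000000e+00,  0.00000000e+00,  0.00000000e+00,
         1.00000000e+00]])}
{'camera_matrix': array([[273.26775366,   0.        , 254.43563478],
       [  0.        , 273.26775366, 195.29643515],
       [  0.        ,   0.        ,   1.        ]]), 'hand_eye': array([[ 9.99999283e-01,  8.98732516e-04, -7.90952261e-04,
         6.01146230e-04],
       [ 6.54963526e-04, -9.63707523e-01, -2.66959512e-01,
        -7.09104626e-02],
       [-1.00217184e-03,  2.66958803e-01, -9.63707421e-01,
        -1.56580736e-01],
       [ 0.00000000e+00,  0.00000000e+00,  0.00000000e+00,
         1.00000000e+00]])}
```

View pics/scene0.png

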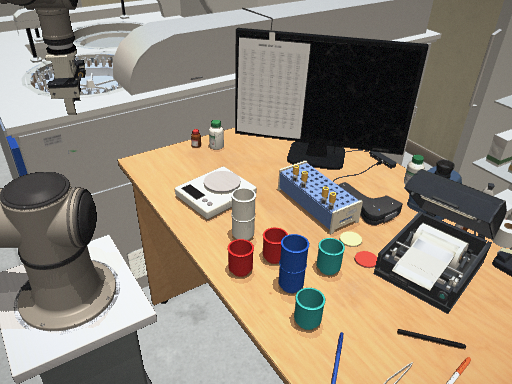

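View pics/side0.png

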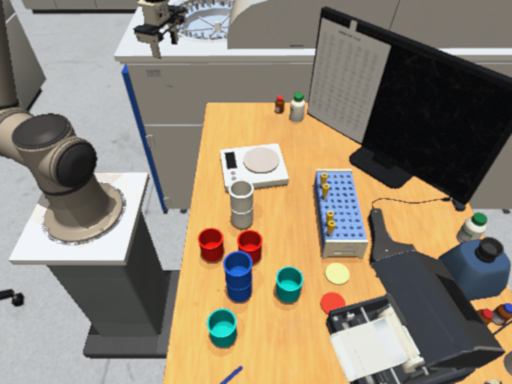

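Run:
```python
import cv2,numpy as np
a=cv2.imread('pics/scene0.png');b=cv2.imread('pics/side0.png')
A=cv2.resize(a[150:340,165:365],None,fx=3,fy=3,interpolation=3)[:600];cv2.imwrite('pics/scz.png',A)
B=cv2.resize(b[130:355,180:320],None,fx=2.6,fy=2.6,interpolation=3);cv2.imwrite('pics/sdz.png',B)
```

```text
(no output)
```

View pics/scz.png

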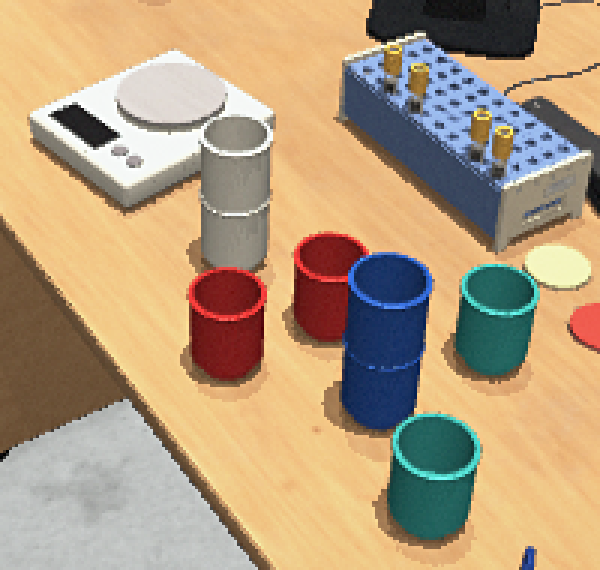

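View pics/sdz.png

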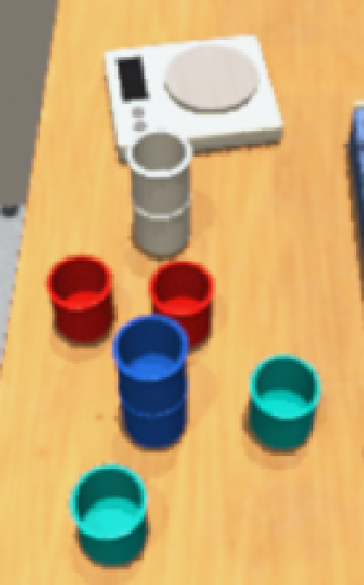

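```bash
cat > h.py <<'E'
import cv2,numpy as np
from scipy.optimize import least_squares
from cell import *
def ray(p,uv,T=None):
    K=p['camera_matrix'];W=p['world_to_cam'] if T is None else np.linalg.inv(T)
    uv=np.atleast_2d(uv).astype(float)
    d=np.c_[(uv[:,0]-K[0,2])/K[0,0],-(uv[:,1]-K[1,2])/K[1,1],-np.ones(len(uv))]
    R=W[:3,:3];return -R.T@W[:3,3],d@R
def plane(p,uv,z,T=None):
    c,d=ray(p,uv,T);return c+d*((z-c[2])/d[:,2])[:,None]
def big(m,box=None):
    m=m.astype(np.uint8)
    if box: k=np.zeros_like(m);x0,y0,x1,y1=box;k[y0:y1,x0:x1]=1;m=m*k
    n,l,s,_=cv2.connectedComponentsWithStats(m);i=1+np.argmax(s[1:,4]);return l==i
def topfit(p,m,z,r,T=None,trim=0):
    cols=np.where(m.any(0))[0];cols=cols[trim:len(cols)-trim]
    uv=np.array([(c,m[:,c].argmax()-.5) for c in cols])
    P=plane(p,uv,z,T)[:,:2]
    f=least_squares(lambda q:np.hypot(*(P-q).T)-r,P.mean(0)+[-.01,-.02],loss='soft_l1',f_scale=.001)
    return f.x,np.sqrt(np.mean(f.fun**2)),P
E
python3 - <<'E'
from h import *
C={}
for n,bp,wb in(('scene',(265,225,325,300),(225,185,262,245)),('side',(215,240,260,310),(225,178,258,232))):
    im=cv2.imread(f'pics/{n}0.png');p=camera_params(n);h=cv2.cvtColor(im,cv2.COLOR_BGR2HSV)
    bl=big((h[...,0]>104)&(h[...,0]<128)&(h[...,1]>140),bp)
    ys,xs=np.where(bl);print(n,'blue bbox',xs.min(),ys.min(),xs.max(),ys.max())
    print(' blue top',topfit(p,bl,.138,.0315,trim=1)[:2])
    # balance / pots: approximate by points
    pan=big((h[...,1]<40)&(h[...,2]>90)&(h[...,2]<215),(195,160,245,200) if n=='scene' else (240,143,285,177))
    ys,xs=np.where(pan);print(' pan bbox',xs.min(),ys.min(),xs.max(),ys.max())
    print(' pan',topfit(p,pan,.048,.055,trim=3)[:2])
    cv2.imwrite(f'pics/m_{n}.png',cv2.resize(np.hstack([bl,pan]).astype(np.uint8)*255,(800,300)))
for n,L in (('side',dict(redL=(211,238),redR=(250,239),turR=(289,277),turF=(222,320),white=(242,187))),('scene',dict(redL=(241,248),redR=(275,238),turR=(331,246),turF=(310,298),white=(244,194)))):
    for k,v in L.items(): print(n,k,plane(camera_params(n),v,.138 if k=='white' else .076)[0].round(3))
E
```

```text
scene blue bbox 279 234 308 292
 blue top (array([ 0.45006054, -0.2547396 ]), np.float64(0.0060397020335853846))
 pan bbox 203 181 244 199
 pan (array([0.47493795, 0.07365961]), np.float64(0.01689236923883096))
side blue bbox 224 251 251 301
 blue top (array([ 0.45247424, -0.25656944]), np.float64(0.000942466987318209))
 pan bbox 243 162 278 173
 pan (array([0.50098909, 0.06770635]), np.float64(0.011671510988263563))
side redL [ 0.38  -0.147  0.076]
side redR [ 0.475 -0.15   0.076]
side turR [ 0.565 -0.253  0.076]
side turF [ 0.42  -0.354  0.076]
side white [ 0.454 -0.035  0.138]
scene redL [ 0.378 -0.148  0.076]
scene redR [ 0.467 -0.16   0.076]
scene turR [ 0.565 -0.254  0.076]
scene turF [ 0.419 -0.356  0.076]
scene white [ 0.454 -0.038  0.138]
```

Run:
```python
from h import *
o=observe()
im=read_camera('wrist');cv2.imwrite('pics/w0.png',im[:,:,::-1])
```

```text
(no output)
```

View pics/m_scene.png

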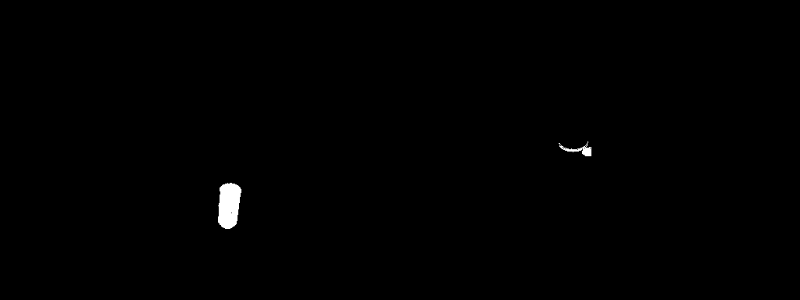

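View pics/m_side.png

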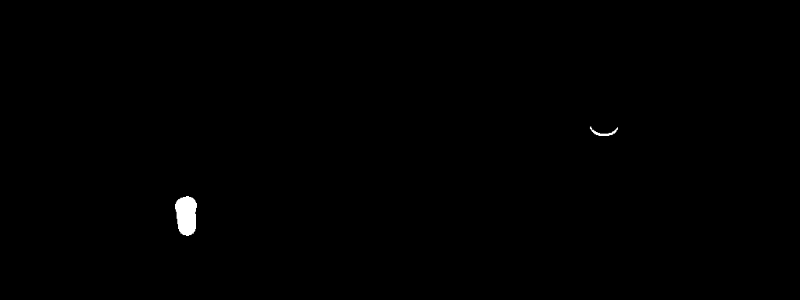

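Run:
```python
from h import *
for n,uv,s in(('scene',(222,180),(200,215)),('side',(261,160),(255,180))):
    im=cv2.imread(f'pics/{n}0.png');p=camera_params(n)
    print(n,'pan px',im[uv[1],uv[0]],'box px',im[s[1]-5,s[0]-5] )
    lab=cv2.cvtColor(im,cv2.COLOR_BGR2LAB).astype(float);g=cv2.GaussianBlur(lab,(3,3),0)
    d=np.linalg.norm(lab-lab[uv[1]-2:uv[1]+3,uv[0]-2:uv[0]+3].reshape(-1,3).mean(0),axis=2)
    k=big(d<12,(uv[0]-30,uv[1]-24,uv[0]+30,uv[1]+24))
    c=max(cv2.findContours(k.astype(np.uint8),0,1)[0],key=cv2.contourArea)
    e=cv2.fitEllipse(c);print(e,k.sum(),plane(p,e[0],.048))
    P=plane(p,c[:,0],.048)[:,:2];print('mincircle',cv2.minEnclosingCircle(P.astype(np.float32)))
    o=im.copy();cv2.drawContours(o,[c],-1,(0,0,255),1);
    cv2.imwrite(f'pics/pan_{n}.png',cv2.resize(o[uv[1]-30:uv[1]+30,uv[0]-40:uv[0]+40],None,fx=6,fy=6,interpolation=0))
```

```text
scene pan px [216 220 226] box px [ 70  88 105]
((221.6798553466797, 180.42477416992188), (19.02338218688965, 35.51909255981445), 89.00183868408203) 569 [[0.50195832 0.16441105 0.048     ]]
mincircle ((0.5026751756668091, 0.16496965289115906), 0.05611524358391762)
side pan px [208 216 224] box px [246 245 241]
((261.052490234375, 158.81845092773438), (22.49590301513672, 35.099281311035156), 90.03670501708984) 660 [[0.50273072 0.16446932 0.048     ]]
mincircle ((0.5025240778923035, 0.16373252868652344), 0.055058225989341736)
```

View pics/w0.png

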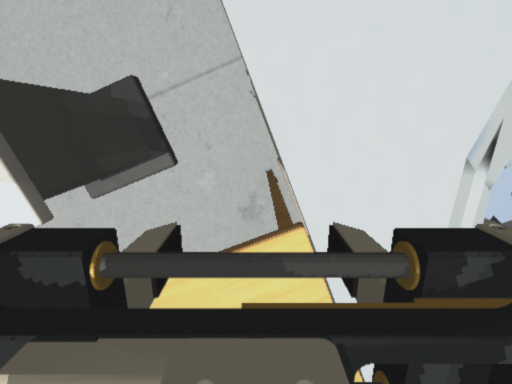

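Request:
{"name": "apply_moves", "arguments": {"increments": [{"grip": 1, "linear": [254, -287, 43], "turn": [0, 0, -11.35]}, {"grip": 1, "linear": [254, -287, 43], "turn": [0, 0, -11.35]}, {"grip": 1, "linear": [254, -287, 43], "turn": [0, 0, -11.35]}, {"grip": 1, "linear": [254, -287, 43], "turn": [0, 0, -11.35]}, {"grip": 1, "linear": [254, -287, 43], "turn": [0, 0, -11.35]}, {"grip": 1, "linear": [254, -287, 43], "turn": [0, 0, -11.35]}, {"grip": 1, "linear": [254, -287, 43], "turn": [0, 0, -11.35]}, {"grip": 1, "linear": [254, -287, 43], "turn": [0, 0, -11.35]}, {"grip": 1, "linear": [254, -287, 43], "turn": [0, 0, -11.35]}, {"grip": 1, "linear": [254, -287, 43], "turn": [0, 0, -11.35]}]}}

```text
time: 1.15
tool_pos: [0.4496, 0.1998, 0.2693]
tool_rot: [-3.141, 0.001, -0.0]
contact_force: [-0.3, 0.7, -0.7]
opening: 0.0915
```

Run:
```python
from h import *
o=observe();print(o['time'],o['tool_pos'],o['tool_rot'],o['opening'])
```

```text
1.15 [0.44957461 0.19976059 0.26932248] [-3.14149804e+00  1.07467729e-03 -6.39895647e-05] 0.09152503379899433
```

Now above the blue pile (target x 0.4515, y −0.256).

Request:
{"name": "apply_moves", "arguments": {"increments": [{"grip": 1, "linear": [1, -456, 0], "turn": [0, 0, 0]}, {"grip": 1, "linear": [1, -456, 0], "turn": [0, 0, 0]}, {"grip": 1, "linear": [1, -456, 0], "turn": [0, 0, 0]}, {"grip": 1, "linear": [1, -456, 0], "turn": [0, 0, 0]}, {"grip": 1, "linear": [1, -456, 0], "turn": [0, 0, 0]}, {"grip": 1, "linear": [1, -456, 0], "turn": [0, 0, 0]}, {"grip": 1, "linear": [1, -456, 0], "turn": [0, 0, 0]}, {"grip": 1, "linear": [1, -456, 0], "turn": [0, 0, 0]}, {"grip": 1, "linear": [1, -456, 0], "turn": [0, 0, 0]}, {"grip": 1, "linear": [1, -456, 0], "turn": [0, 0, 0]}]}}

```text
time: 2.15
tool_pos: [0.4504, -0.2589, 0.2689]
tool_rot: [3.141, 0.001, -0.001]
contact_force: [0.2, 0.4, -0.0]
opening: 0.0916
```

Request:
{"name": "apply_moves", "arguments": {"increments": [{"grip": 1, "linear": [0, 0, 0], "turn": [0, 0, 0]}]}}

```text
time: 2.25
tool_pos: [0.4506, -0.2554, 0.269]
tool_rot: [-3.14, 0.001, 0.001]
contact_force: [-0.8, -0.0, 0.6]
opening: 0.0918
```

Run:
```python
from h import *
from scipy.spatial.transform import Rotation as Ro
o=observe();im=read_camera('wrist')[:,:,::-1].copy();cv2.imwrite('pics/w1.png',im)
p=camera_params('wrist');T=np.eye(4);T[:3,:3]=Ro.from_euler('xyz',o['tool_rot']).as_matrix();T[:3,3]=o['tool_pos'];T=T@p['hand_eye']
print(o['tool_pos'],o['tool_rot'],o['time'])
h=cv2.cvtColor(im,cv2.COLOR_BGR2HSV)
m=big((h[...,0]>104)&(h[...,0]<128)&(h[...,1]>140)&(h[...,2]>40))
c=max(cv2.findContours(m.astype(np.uint8),0,1)[0],key=cv2.contourArea)
print(cv2.boundingRect(c))
P=plane(p,c[:,0],.138,T)[:,:2]
print(cv2.minEnclosingCircle(P.astype(np.float32)))
```

```text
[ 0.45055438 -0.25539654  0.26904505] [-3.14020162e+00  9.02217588e-04  5.82371146e-04] 2.25
(228, 149, 56, 63)
((0.4510577619075775, -0.246852844953537), 0.03503492847084999)
```

View pics/w1.png

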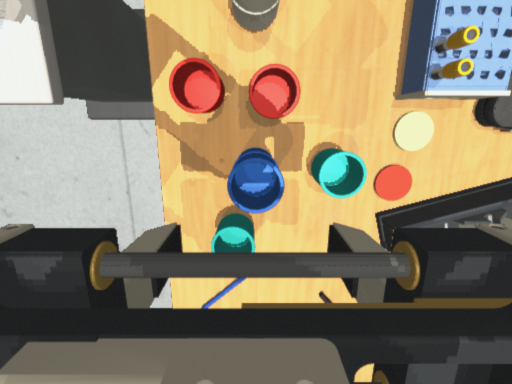

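Run:
```python
from h import *
from scipy.spatial.transform import Rotation as Ro
o=dict(tool_pos=[ 0.45055438,-0.25539654,0.26904505],tool_rot=[-3.14020162e+00,9.0e-04,5.8e-04])
im=cv2.imread('pics/w1.png')
p=camera_params('wrist');T=np.eye(4);T[:3,:3]=Ro.from_euler('xyz',o['tool_rot']).as_matrix();T[:3,3]=o['tool_pos'];T=T@p['hand_eye']
h=cv2.cvtColor(im,cv2.COLOR_BGR2HSV)
m=big((h[...,0]>104)&(h[...,0]<128)&(h[...,1]>140)&(h[...,2]>40))
uv=np.array([(c,383-m[::-1,c].argmax()+.0) for c in range(230,283)])
P=plane(p,uv,.138,T)[:,:2]
f=least_squares(lambda q:np.hypot(*(P-q).T)-.0315,[.45,-.25]);print(f.x,np.abs(f.fun).max())
f=least_squares(lambda q:np.hypot(*(P-q[:2]).T)-q[2],[.45,-.25,.03]);print(f.x,np.abs(f.fun).max())
```

```text
[ 0.45209494 -0.24949079] 0.0014386095578694143
[ 0.45220909 -0.2514743   0.02980367] 0.001038618205421983
```

Request:
{"name": "apply_moves", "arguments": {"increments": [{"grip": 1, "linear": [1, 3, -40], "turn": [0, 0, 0]}, {"grip": 1, "linear": [1, 3, -75], "turn": [0, 0, 0]}, {"grip": 1, "linear": [1, 3, -105], "turn": [0, 0, 0]}, {"grip": 1, "linear": [1, 3, -130], "turn": [0, 0, 0]}, {"grip": 1, "linear": [1, 3, -150], "turn": [0, 0, 0]}, {"grip": 1, "linear": [1, 3, -165], "turn": [0, 0, 0]}, {"grip": 1, "linear": [1, 3, -175], "turn": [0, 0, 0]}, {"grip": 1, "linear": [1, 3, -180], "turn": [0, 0, 0]}, {"grip": 1, "linear": [1, 3, -180], "turn": [0, 0, 0]}]}}

```text
time: 3.2
tool_pos: [0.4518, -0.2517, 0.0897]
tool_rot: [-3.141, 0.0, 0.002]
contact_force: [0.2, 0.4, 0.9]
opening: 0.0918
```

Run:
```python
from h import *
ims=[]
for n,b in(('scene',(225,180,345,300)),('side',(180,190,300,310))):
    im=read_camera(n)[:,:,::-1];ims.append(cv2.resize(im[b[1]:b[3],b[0]:b[2]],(400,400),interpolation=3))
cv2.imwrite('pics/g1.png',np.hstack(ims))
```

```text
(no output)
```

View pics/g1.png

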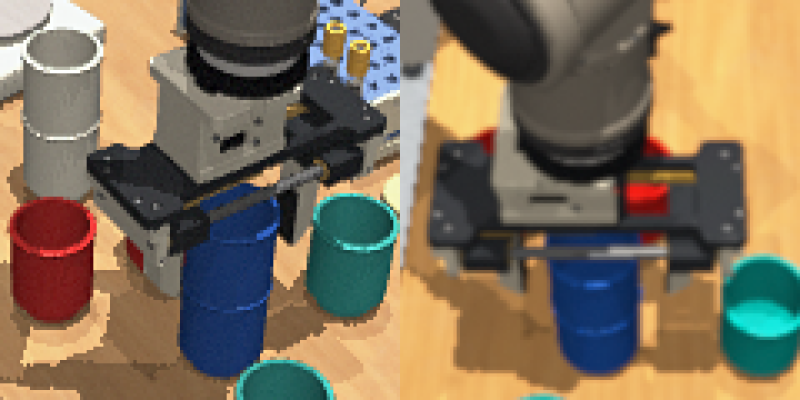

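Run:
```python
from h import *
o=observe();t=o['tool_pos'];print(t)
def proj(p,X):
    W=p['world_to_cam'];c=W[:3,:3]@X+W[:3,3];K=p['camera_matrix'];return np.array([K[0,2]+K[0,0]*c[0]/-c[2],K[1,2]-K[1,1]*c[1]/-c[2]])
for n,b in(('side',(180,190,300,310)),('scene',(225,180,345,300))):
    im=read_camera(n)[:,:,::-1].copy();p=camera_params(n);s=5
    v=cv2.resize(im[b[1]:b[3],b[0]:b[2]],None,fx=s,fy=s,interpolation=0)
    f=lambda X:tuple(int(round(q)) for q in (proj(p,X)+.5-np.array(b[:2]))*s)
    for cy,col in((-.2517,(0,255,255)),(-.256,(255,0,255))):
      for z in(.076,.138):
        a=np.linspace(0,6.3,60);pts=np.array([f(np.array([.452+.0305*np.cos(q),cy+.0305*np.sin(q),z])) for q in a])
        cv2.polylines(v,[pts],False,col,1)
    for dx in(-.046,.046,-.065,.065):
      for dy in(-.0095,.0095): cv2.circle(v,f(t+[dx,dy,0]),3,(0,255,0),-1)
    cv2.imwrite(f'pics/g2{n}.png',v)
```

```text
[ 0.45209958 -0.25260622  0.09048574]
```

View pics/g2side.png

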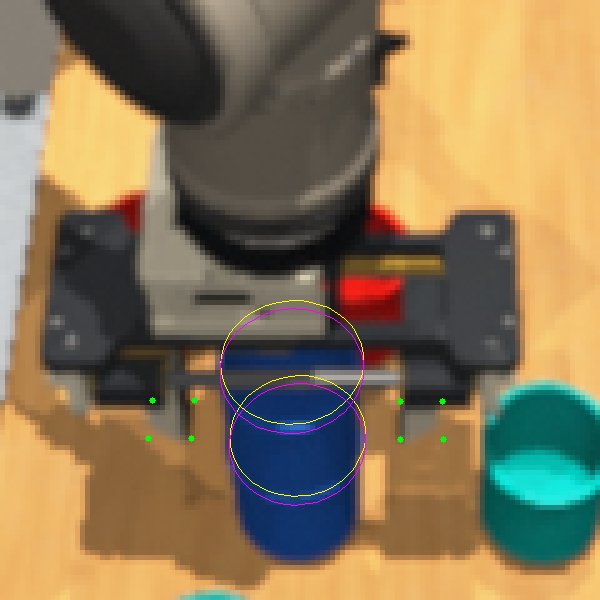

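View pics/g2scene.png

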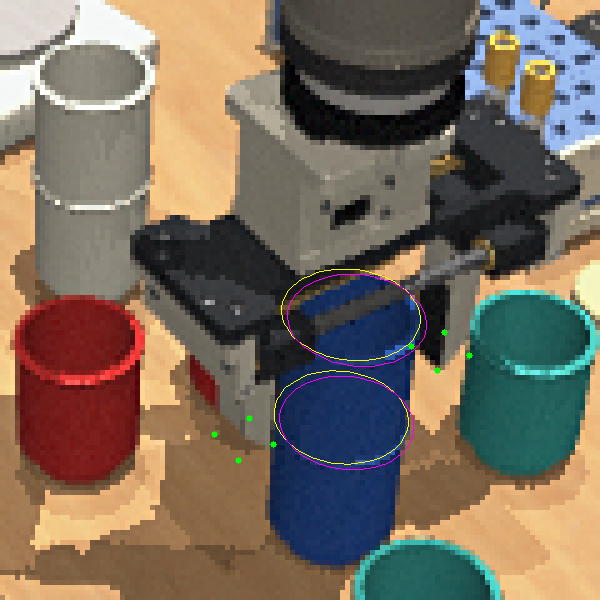

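Request:
{"name": "apply_moves", "arguments": {"grip_force": 12, "increments": [{"grip": 0.5}, {"grip": 0.5}, {"grip": 0.5}, {"grip": 0.5}, {"grip": 0.5}, {"grip": 0.5}, {"grip": 0.5}, {"grip": 0.5}]}}

```text
schema error: expected keys grip, linear, turn
```

Request:
{"name": "apply_moves", "arguments": {"grip_force": 12, "increments": [{"grip": 0.5, "linear": [0, 0, 0], "turn": [0, 0, 0]}, {"grip": 0.5, "linear": [0, 0, 0], "turn": [0, 0, 0]}, {"grip": 0.5, "linear": [0, 0, 0], "turn": [0, 0, 0]}, {"grip": 0.5, "linear": [0, 0, 0], "turn": [0, 0, 0]}, {"grip": 0.5, "linear": [0, 0, 0], "turn": [0, 0, 0]}, {"grip": 0.5, "linear": [0, 0, 0], "turn": [0, 0, 0]}, {"grip": 0.5, "linear": [0, 0, 0], "turn": [0, 0, 0]}, {"grip": 0.5, "linear": [0, 0, 0], "turn": [0, 0, 0]}]}}

```text
time: 4.2
tool_pos: [0.4516, -0.2528, 0.0897]
tool_rot: [3.142, -0.0, 0.0]
contact_force: [-0.6, -0.1, 1.1]
opening: 0.0604
```

Gripped at 60 mm. Lift straight up, gently at first.

Request:
{"name": "apply_moves", "arguments": {"increments": [{"grip": 0.5, "linear": [0, 0, 5], "turn": [0, 0, 0]}, {"grip": 0.5, "linear": [0, 0, 12], "turn": [0, 0, 0]}, {"grip": 0.5, "linear": [0, 0, 22], "turn": [0, 0, 0]}, {"grip": 0.5, "linear": [0, 0, 35], "turn": [0, 0, 0]}, {"grip": 0.5, "linear": [0, 0, 55], "turn": [0, 0, 0]}, {"grip": 0.5, "linear": [0, 0, 80], "turn": [0, 0, 0]}, {"grip": 0.5, "linear": [0, 0, 110], "turn": [0, 0, 0]}, {"grip": 0.5, "linear": [0, 0, 140], "turn": [0, 0, 0]}, {"grip": 0.5, "linear": [0, 0, 165], "turn": [0, 0, 0]}, {"grip": 0.5, "linear": [0, 0, 170], "turn": [0, 0, 0]}]}}

```text
time: 5.2
tool_pos: [0.4526, -0.2535, 0.2635]
tool_rot: [3.137, -0.005, 0.001]
contact_force: [-0.1, 0.3, -1.0]
opening: 0.0602
```

Run:
```python
from h import *
ims=[read_camera(n)[40:360,130:380,::-1] for n in('scene','side')]
cv2.imwrite('pics/l1.png',cv2.resize(np.hstack(ims),None,fx=1.6,fy=1.6,interpolation=3))
```

```text
(no output)
```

View pics/l1.png

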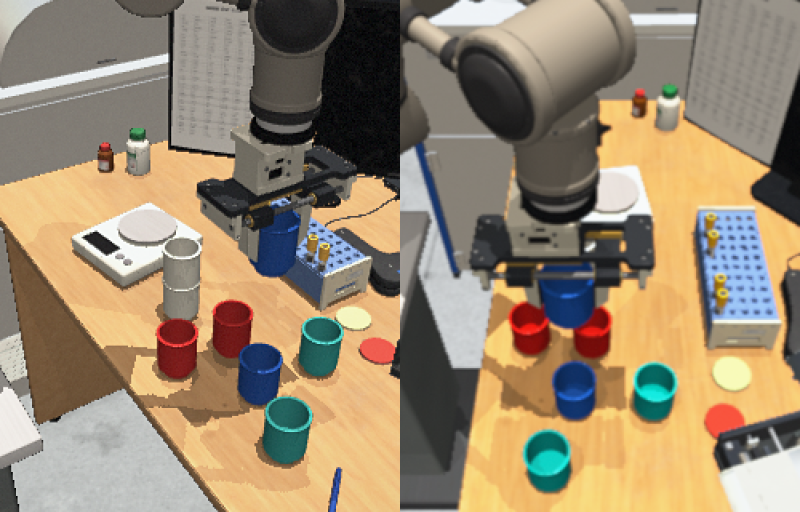

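Request:
{"name": "apply_moves", "arguments": {"increments": [{"grip": 0.5, "linear": [2, 20, 0], "turn": [0, 0, 0]}, {"grip": 0.5, "linear": [7, 60, 0], "turn": [0, 0, 0]}, {"grip": 0.5, "linear": [13, 110, 0], "turn": [0, 0, 0]}, {"grip": 0.5, "linear": [19, 158, 0], "turn": [0, 0, 0]}, {"grip": 0.5, "linear": [25, 206, 0], "turn": [0, 0, 0]}, {"grip": 0.5, "linear": [31, 254, 0], "turn": [0, 0, 0]}, {"grip": 0.5, "linear": [37, 302, 0], "turn": [0, 0, 0]}, {"grip": 0.5, "linear": [43, 350, 0], "turn": [0, 0, 0]}, {"grip": 0.5, "linear": [48, 390, 0], "turn": [0, 0, 0]}, {"grip": 0.5, "linear": [51, 418, 0], "turn": [0, 0, 0]}]}}

```text
time: 6.3
tool_pos: [0.5016, 0.1678, 0.2577]
tool_rot: [3.141, 0.003, 0.002]
contact_force: [-0.2, 0.1, -0.9]
opening: 0.0604
```

Request:
{"name": "apply_moves", "arguments": {"increments": [{"grip": 0.5, "linear": [0, 0, -30], "turn": [0, 0, 0]}, {"grip": 0.5, "linear": [0, 0, -65], "turn": [0, 0, 0]}, {"grip": 0.5, "linear": [0, 0, -100], "turn": [0, 0, 0]}, {"grip": 0.5, "linear": [0, 0, -125], "turn": [0, 0, 0]}, {"grip": 0.5, "linear": [0, 0, -140], "turn": [0, 0, 0]}, {"grip": 0.5, "linear": [0, 0, -140], "turn": [0, 0, 0]}]}}

```text
time: 6.9
tool_pos: [0.4999, 0.1647, 0.116]
tool_rot: [3.14, 0.008, 0.0]
contact_force: [-0.1, -0.2, -1.5]
opening: 0.0604
```

Run:
```python
from h import *
o=observe();print(o['tool_pos'],o['tool_rot'],o['contact_force'])
ims=[]
for n,b in(('scene',(160,100,290,230)),('side',(195,90,325,220))):
    im=read_camera(n)[:,:,::-1];cv2.imwrite(f'pics/p_{n}.png',im);ims.append(cv2.resize(im[b[1]:b[3],b[0]:b[2]],(400,400),interpolation=3))
    h=cv2.cvtColor(im,cv2.COLOR_BGR2HSV);p=camera_params(n)
    m=big((h[...,0]>104)&(h[...,0]<128)&(h[...,1]>140),b)
    ys,xs=np.where(m);print(n,xs.min(),ys.min(),xs.max(),ys.max())
cv2.imwrite('pics/p1.png',np.hstack(ims))
```

```text
[0.49990449 0.16471455 0.11599389] [3.14016652e+00 7.84187153e-03 3.57161028e-04] [-0.14441249 -0.18573424 -1.52991466]
scene 212 142 231 172
side 250 127 271 152
```

View pics/p1.png

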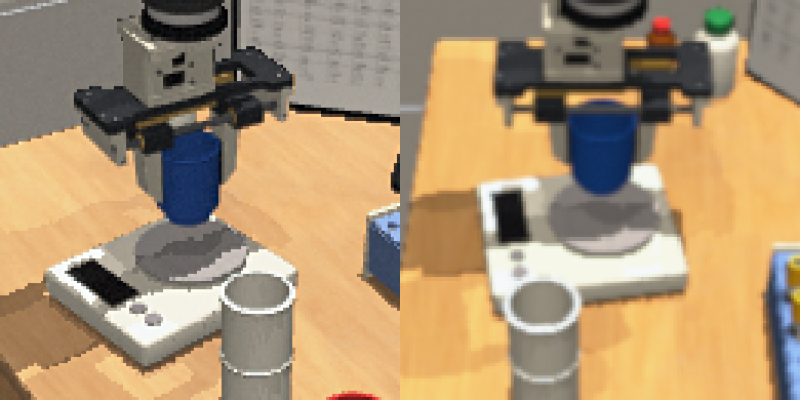

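Request:
{"name": "apply_moves", "arguments": {"increments": [{"grip": 0.5, "linear": [0, 0, -10], "turn": [0, 0, 0]}, {"grip": 0.5, "linear": [0, 0, -20], "turn": [0, 0, 0]}, {"grip": 0.5, "linear": [0, 0, -28], "turn": [0, 0, 0]}, {"grip": 0.5, "linear": [0, 0, -34], "turn": [0, 0, 0]}, {"grip": 0.5, "linear": [0, 0, -36], "turn": [0, 0, 0]}, {"grip": 0.5, "linear": [0, 0, -36], "turn": [0, 0, 0]}, {"grip": 0.5, "linear": [0, 0, -36], "turn": [0, 0, 0]}]}}

```text
time: 7.7
tool_pos: [0.5028, 0.1653, 0.084]
tool_rot: [-3.141, -0.001, 0.0]
contact_force: [1.4, 0.1, -0.7]
opening: 0.0606
```

Run:
```python
from h import *
o=observe();print(o['tool_pos'],o['tool_rot'],o['contact_force'])
ims=[]
for n,b in(('scene',(160,100,290,230)),('side',(195,90,325,220))):
    im=read_camera(n)[:,:,::-1];ims.append(cv2.resize(im[b[1]:b[3],b[0]:b[2]],(400,400),interpolation=3))
    h=cv2.cvtColor(im,cv2.COLOR_BGR2HSV);p=camera_params(n)
    m=big((h[...,0]>104)&(h[...,0]<128)&(h[...,1]>140),b)
    ys,xs=np.where(m);print(n,xs.min(),ys.min(),xs.max(),ys.max())
cv2.imwrite('pics/p2.png',np.hstack(ims))
```

```text
[0.50282549 0.16527083 0.08397075] [-3.14147796e+00 -6.09531304e-04  4.17615605e-04] [ 1.42222829  0.06499665 -0.73952339]
scene 212 152 232 181
side 251 137 271 160
```

View pics/p2.png

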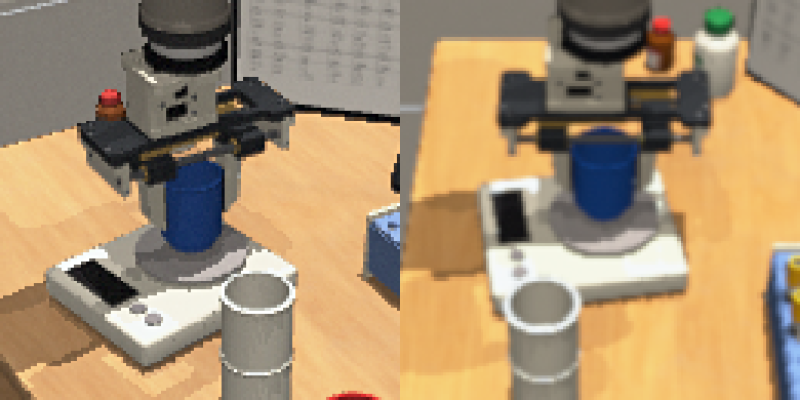

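Request:
{"name": "apply_moves", "arguments": {"increments": [{"grip": 0.5, "linear": [0, 0, -2], "turn": [0, 0, 0]}, {"grip": 0.5, "linear": [0, 0, -4], "turn": [0, 0, 0]}, {"grip": 0.5, "linear": [0, 0, -6], "turn": [0, 0, 0]}, {"grip": 0.5, "linear": [0, 0, -7], "turn": [0, 0, 0]}, {"grip": 0.5, "linear": [0, 0, -7], "turn": [0, 0, 0]}, {"grip": 0.5, "linear": [0, 0, -7], "turn": [0, 0, 0]}]}}

```text
time: 8.4
tool_pos: [0.5026, 0.1652, 0.0767]
tool_rot: [3.142, -0.0, 0.0]
contact_force: [-0.3, 0.2, -2.1]
opening: 0.0603
```

Request:
{"name": "apply_moves", "arguments": {"increments": [{"grip": 0.5, "linear": [0, 0, -0.5], "turn": [0, 0, 0]}, {"grip": 0.5, "linear": [0, 0, -1], "turn": [0, 0, 0]}, {"grip": 0.5, "linear": [0, 0, -1], "turn": [0, 0, 0]}]}}

```text
time: 8.7
tool_pos: [0.5026, 0.1652, 0.0758]
tool_rot: [3.142, -0.0, 0.0]
contact_force: [0.5, 0.5, -0.6]
opening: 0.0603
```

Request:
{"name": "apply_moves", "arguments": {"increments": [{"grip": 0.5, "linear": [0, 0, -0.5], "turn": [0, 0, 0]}, {"grip": 0.5, "linear": [0, 0, -1], "turn": [0, 0, 0]}, {"grip": 0.5, "linear": [0, 0, -1], "turn": [0, 0, 0]}]}}

```text
time: 9.0
tool_pos: [0.5027, 0.1652, 0.0757]
tool_rot: [-3.142, -0.001, 0.001]
contact_force: [-4.2, -0.6, 7.9]
opening: 0.0604
```

Run:
```python
from h import *
for i in range(3):
  o=observe();print(o['tool_pos'],o['contact_force'])
```

```text
[0.50269085 0.16524887 0.07572563] [-4.17148725 -0.63534041  7.94347848]
[0.50269085 0.16524887 0.07572563] [-4.17148725 -0.63534041  7.94347848]
[0.50269085 0.16524887 0.07572563] [-4.17148725 -0.63534041  7.94347848]
```

Request:
{"name": "apply_moves", "arguments": {"increments": [{"grip": 0.5, "linear": [0, 0, 0.5], "turn": [0, 0, 0]}, {"grip": 0.75, "linear": [0, 0, 0.5], "turn": [0, 0, 0]}, {"grip": 0.85, "linear": [0, 0, 0.5], "turn": [0, 0, 0]}, {"grip": 1, "linear": [0, 0, 0.5], "turn": [0, 0, 0]}, {"grip": 1, "linear": [0, 0, 0.5], "turn": [0, 0, 0]}, {"grip": 1, "linear": [0, 0, 0.5], "turn": [0, 0, 0]}, {"grip": 1, "linear": [0, 0, 0.5], "turn": [0, 0, 0]}, {"grip": 1, "linear": [0, 0, 0.5], "turn": [0, 0, 0]}]}}

```text
time: 9.8
tool_pos: [0.5026, 0.1652, 0.0752]
tool_rot: [-3.142, -0.0, 0.0]
contact_force: [0.3, -1.0, 0.0]
opening: 0.0914
```

Request:
{"name": "apply_moves", "arguments": {"increments": [{"grip": 1, "linear": [0, 0, 10], "turn": [0, 0, 0]}, {"grip": 1, "linear": [0, 0, 25], "turn": [0, 0, 0]}, {"grip": 1, "linear": [0, 0, 45], "turn": [0, 0, 0]}, {"grip": 1, "linear": [0, 0, 75], "turn": [0, 0, 0]}, {"grip": 1, "linear": [0, 0, 110], "turn": [0, 0, 0]}, {"grip": 1, "linear": [0, 0, 150], "turn": [0, 0, 0]}, {"grip": 1, "linear": [0, 0, 170], "turn": [0, 0, 0]}, {"grip": 1, "linear": [0, 0, 170], "turn": [0, 0, 0]}, {"grip": 1, "linear": [0, 0, 170], "turn": [0, 0, 0]}]}}

```text
time: 10.7
tool_pos: [0.5024, 0.1652, 0.2455]
tool_rot: [-3.142, -0.001, 0.0]
contact_force: [-0.7, -0.4, -0.2]
opening: 0.0919
```

Run:
```python
from h import *
o=observe();print(o['time'],o['tool_pos'],o['contact_force'],o['opening'])
ims=[]
for n,b in(('scene',(160,100,290,230)),('side',(195,90,325,220))):
    im=read_camera(n)[:,:,::-1].copy();ims.append(cv2.resize(im[80:350,140:380],(400,450),interpolation=3))
    h=cv2.cvtColor(im,cv2.COLOR_BGR2HSV);p=camera_params(n)
    B=(h[...,0]>104)&(h[...,0]<128)&(h[...,1]>140)
    m=big(B,b)
    ys,xs=np.where(m);print(n,xs.min(),ys.min(),xs.max(),ys.max(),'pan pot',topfit(p,m,.124,.0315,trim=1)[:2])
    m=big(B,(265,225,325,300) if n=='scene' else (215,240,260,310));print('lower',topfit(p,m,.076,.0315,trim=1)[:2])
cv2.imwrite('pics/e1.png',np.hstack(ims))
```

```text
10.7 [0.50238607 0.16519292 0.24548939] [-0.66542444 -0.39842229 -0.1810921 ] 0.09194141777932124
scene 211 154 231 183 pan pot (array([0.50117036, 0.16133303]), np.float64(0.0011259564007476842))
lower (array([ 0.44947119, -0.25400356]), np.float64(0.000836435367209701))
side 252 135 270 162 pan pot (array([0.50124698, 0.15624867]), np.float64(0.0009543019539118826))
lower (array([ 0.45109898, -0.25757031]), np.float64(0.0007534796209739321))
```

View pics/e1.png

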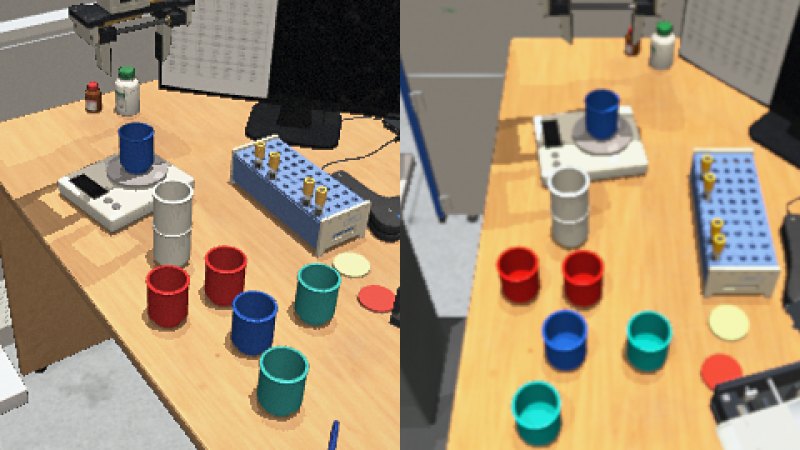

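```bash
python3 -c "
from cell import *
print(hand_in())"
```

```text
the job is handed in; nothing more can be done
None
```

I lifted the top blue pot straight off its pile and lowered it onto the balance pan in the grip. Contact showed as about 8 N upward on the tool. I then let go, backed the gripper 170 mm clear and handed in. The last clock reading was 10.7 s; hand-in gives no verdict.

**Last checks:**
- **Pot on the pan:** it looks upright in both views. Its axis measures about 3 mm from the pan's centre in the scene view and about 8 mm in the side view. They disagree by about 5 mm, but both are inside the 20 mm limit.
- **Lower blue pot:** it is standing, and its measured position is within about 3 mm of the pile's position at the start.
- **White pile:** it looks undisturbed in the pictures, but I did not measure it again.
- **Gripper:** fully open at 92 mm, with under 1 N read on the tool.

Before the grasp, the wrist camera placed the pile up to 6 mm further left (y) than the other two cameras. I gripped at a value in between, with the jaws closing along x, so this mattered little.

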